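# Steer the laser spot onto the cross mark

## Robot

A 6-joint arm with a two-finger parallel gripper is mounted at the origin on a cart in front of the work surface, level with it; the furniture and walls round the work are solid. World frame = base frame: x ahead of the robot, y to its left, z up, the work surface at z = 0. Lengths are in m, angles in rad, forces in N, time in s.
With the tool pointing down it reaches from about 0.325 to 0.9 m from the base axis. Payload 6.1 kg.
Tool frame: the origin (TCP) lies midway between the tips of the shut fingers; the grasp point (between the pads) lies 19 mm behind it; x points along the fingers, y is the direction in which the jaws open and shut, and the axes are right-handed (so a half turn about x gives the same grasp; the last joint's range is limited). The gripper opens to 85 mm and grips with 20 to 120 N. Pads are 22 mm wide; open, the fingers measure 114 mm over their backs; the gripper's body (76 mm by 85 mm) begins 54 mm behind the grasp point. The pads swing forward as they close: fully open they stand 13 mm farther back than shut.
Start: joints at [1.163, 0.22, 1.526, -0, 1.395, -0.126], TCP at [0.174, 0.6, 0.231] pointing down, gripper open.
Joint ranges: [-2.98, 2.98], [-0.91, 2.08], [0.09, 2.57], [-1.24, 4.39], [0.2, 2.65], [-2.68, 2.68]. Speed limits (rad/s): [2.57, 2.57, 3.01, 3.14, 3.14, 3.14].

## Interface

Orientations are given as [roll, pitch, yaw] about the fixed x, y, z axes, in that order (R = Rz(yaw) Ry(pitch) Rx(roll)).
In Python, from plant import movep, move_l, set_joints, gripper_to, hold, inverse_kinematics, observe, get_image, get_calibration, Unreachable, job_done gives the robot as it stands. Calls block until the motion is done:
- movep(position, orientation): joint-space move of the TCP to a pose.
- move_l(position, feed=0.15, rotation=None, max_force=None): straight line of the TCP; rotation=None keeps the orientation; feed is the mean speed in m/s. With max_force (N) it stops when the force on the tool has changed by that much, and returns True; else False.
- set_joints(angles): joint-space move.
- gripper_to(opening, f_grip=None): finger opening in m; f_grip is the grip in N (None keeps the last); returns when the fingers have stopped.
- hold(seconds).
- inverse_kinematics(position, orientation): joint angles nearest the present ones, or None.
- observe(): the state.
- get_image(name): name is "scene" or "top" or "wrist"; returns (picture, depth): 384x512x3 uint8, red, green, blue; 384x512 float32, m along the optical axis (not along the pixel's ray), 0 where there is no reading.
- get_calibration(name): a dict with "intrinsics" (3x3 intrinsics, pixels), "dist_coeffs" ([k1, k2, p1, p2, k3] as OpenCV has them; the pictures are not rectified), "world_from_camera" (4x4, takes a point from camera to world coordinates). Camera axes: x right, y down, z forward; pixel columns grow to the right and rows downward; lengths in m; the calibration is good to about 2 mm. A picture is of the moment at which its call begins: read the wrist's pose just before it. get_calibration takes no time and is no camera call; for the wrist camera it gives the pose at the moment of the call.
A pose or a line that the arm cannot do raises Unreachable and nothing moves.
- job_done(): hands the job in, once; it reports no verdict.
The state is a dict: "time_s": time; "q": joint angles; "joint_velocities": joint speeds; "joint_torque": joint torques, N m; "eef_pos": TCP position; "tcp_rot": TCP orientation; "ft_force": force on the tool from outside, world axes, zero at the start; "torque": the same for the moment, N m; "opening": finger opening in m.
Only numpy, scipy, OpenCV 4.12 (cv2) and the standard library are available. Lean on these libraries where they do the work, as an engineer would, in place of code of your own. Each camera call takes 0.05 s, during which the arm holds its last target.

## Task

Turn the two wing screws of the mirror mount, one after the other, so that the red laser spot lands on the middle of the disc with the cross, not on the ring, square or triangle. Then let go and leave the spot resting there.

Things in the scene. Friction and masses are not known exactly. Their poses are not given: they have to be found in the camera images.
- rig: Steel base plate, 260 x 220 x 12 mm, fixed to the bench: laser barrel at the front edge, grey target field (100 x 130 mm, top 16 mm above the bench), behind it the mirror in a swinging yoke with one wing screw on top, and on a column 100 mm to its left the other; nothing above them. Origin on the bench, 75 mm in front of the yoke's axis; x from laser to mirror, y left, z up. Yaw within 17 degrees.
- left_screw_grip (a point): Left wing screw (seen from the robot), on the column: an upright steel wing 36 mm long, 12 mm thick, 24 mm high, turning on a vertical axis. The point lies on the axis in the middle of the wing, 149 mm above the bench; the wing ends 12 mm above and below it, and the brass bush begins 30 mm below it. x axis along the wing's length, y across its thickness, z up.
- right_screw_grip (a point): Right wing screw (seen from the robot), on top of the mirror's yoke: same size, same point and axes as the left one. Its axis is also the vertical axis about which yoke, mirror and spot swing; this point stays in place, but the wing swings along with the yoke when the left screw is turned.
- left_screw (a joint): Turn of the left screw, rad, positive anticlockwise seen from above, stops at -1.2 and 1.2. It turns at about 0.1 N m and stays where it is left. It swings the spot about the right screw's axis by 0.4 rad per rad of screw, in the same sense: anticlockwise sends the spot to the robot's right. The distance from that axis stays.
- right_screw (a joint): Turn of the right screw against its yoke, rad, positive anticlockwise seen from above, stops at -1.2 and 1.2, turns at under 0.1 N m and stays where it is left. It moves the spot only along the line to this screw's axis, 35 mm per rad: anticlockwise brings the spot nearer to the axis (away from the robot). At 0 the spot is 110 mm from the axis, seen from above.
- spot (a point): Centre of the red laser spot, 8 mm wide, on the grey target field. It is light: it cannot be pushed, only steered by the screws. x axis towards the right screw's axis, z up.
- cross_mark: The wanted mark: a thin aluminium disc, 25 mm across and 1 mm thick, fixed on the target field, with a black cross of two lines 18 mm long. The origin is its centre. Three more such discs bear a ring, a square and a triangle; the four stand one near each corner of a 60 mm square in the middle of the field, in any order. Axes as the base's.

How it is judged:
By the outcome, as a careful person would: the job done as asked, in the order asked, and still so for the second after the job is handed in, with the robot touching nothing.
It also fails if it takes over 45 s, if anything falls off the work surface, if the arm or the gripper's body presses on something with over 40 N, if the wrist force passes 120 N, or if a joint passes its speed limit or range.

## Working session

There is one attempt and no reset: what is moved stays moved. The work goes in short steps, each a Python script; the robot and the scene stay as the last script left them, time stands still between calls to the robot, and variables do not carry over. Pictures are saved under pics/ and viewed, and the job is handed in when it is done.

```bash
ls; mkdir -p pics; python3 - <<'E'
from plant import *
import cv2
for n in ["scene","top","wrist"]:
    c=get_calibration(n); p,d=get_image(n)
    cv2.imwrite(f"pics/{n}0.png",p[:,:,::-1]); print(n,c["intrinsics"],c["dist_coeffs"],c["world_from_camera"])
print(observe())
E
```

```text
pics
scene [[484.02881267   0.         249.01737244]
 [  0.         484.02881267 188.98177546]
 [  0.           0.           1.        ]] [0.06479979 0.         0.         0.         0.        ] [[ 0.75301249 -0.45363215  0.47664458  0.14062827]
 [-0.65780013 -0.53709557  0.52804104 -0.30991337]
 [ 0.0164673  -0.71115836 -0.70283896  0.69184557]
 [ 0.          0.          0.          1.        ]]
top [[407.86079357   0.         255.13789485]
 [  0.         407.86079357 184.3513018 ]
 [  0.           0.           1.        ]] [-0.06061906  0.          0.          0.          0.        ] [[ 0.02857419 -0.99625542  0.08160058  0.4721346 ]
 [-0.99933036 -0.03033787 -0.02045596  0.13425798]
 [ 0.02285495 -0.08096142 -0.99645517  0.97878861]
 [ 0.          0.          0.          1.        ]]
wrist [[314.43028263   0.         250.08922213]
 [  0.         314.43028263 188.24410575]
 [  0.           0.           1.        ]] [-0.02102167  0.          0.          0.          0.        ] [[ 0.27806654  0.9154406   0.29094245  0.09806535]
 [ 0.96056015 -0.26444038 -0.08599699  0.62085199]
 [-0.00178821  0.30338061 -0.95286778  0.37238446]
 [ 0.          0.          0.          1.        ]]
{'time_s': 0.15, 'q': array([ 1.16290876e+00,  2.21005628e-01,  1.52735135e+00,  1.05217815e-05,
        1.39468839e+00, -1.26115617e-01]), 'joint_velocities': array([-0.00065168, -0.0013757 , -0.00300531,  0.0012186 , -0.00036998,
       -0.00069731]), 'joint_torque': array([ 1.24919105e-03, -4.97481930e+01, -3.89907432e+01, -2.78549442e-04,
        7.01347759e-03,  8.44148815e-06]), 'eef_pos': array([0.17361281, 0.5999258 , 0.23047331]), 'tcp_rot': array([-1.70404077,  1.56934357, -1.98581457]), 'ft_force': array([-0.53527749,  0.2178644 , -0.71538541]), 'torque': array([-0.00153235, -0.01730007, -0.00042246]), 'opening': 0.08539980204504462}
```

View pics/scene0.png

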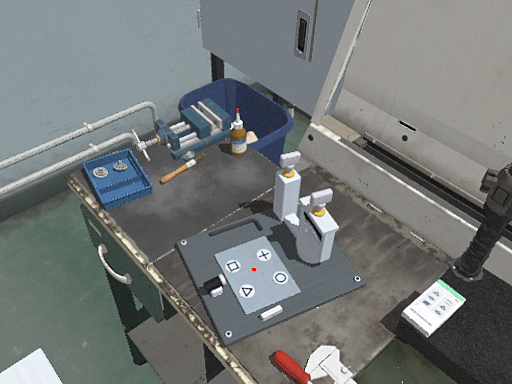

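View pics/top0.png

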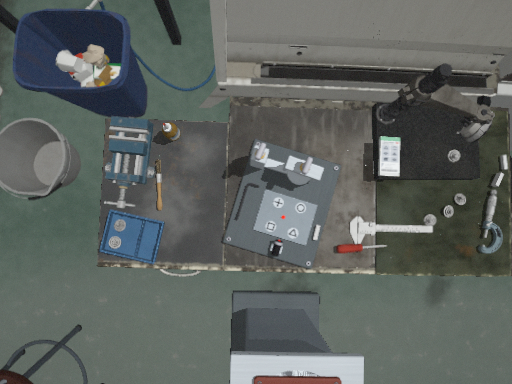

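```bash
python3 - <<'E'
import cv2
a=cv2.imread("pics/top0.png"); 
cv2.imwrite("pics/topcrop.png",cv2.resize(a[60:300,170:400],None,fx=2.5,fy=2.5,interpolation=cv2.INTER_CUBIC)[:600,:800])
E
```

```text
(no output)
```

View pics/topcrop.png

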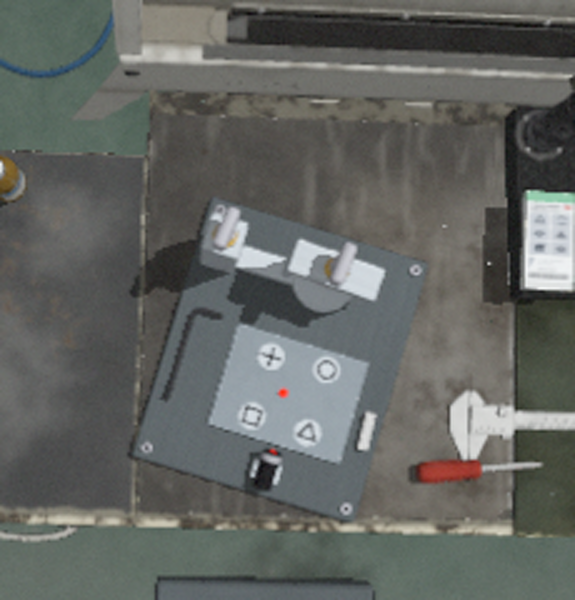

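The top view shows the cross disc at about (278,202), the spot at (283,217), the left wing at (261,151) and the right wing at (307,165). Next I'll measure these properly.

```bash
cat > h.py <<'E'
from plant import *
import numpy as np, cv2
def ray(cal,uv):
    K=cal["intrinsics"];D=np.array(cal["dist_coeffs"]);T=cal["world_from_camera"]
    p=cv2.undistortPoints(np.array(uv,float).reshape(-1,1,2),K,D).reshape(-1,2)
    d=np.c_[p,np.ones(len(p))]@T[:3,:3].T
    return T[:3,3],d
def onplane(cal,uv,z):
    o,d=ray(cal,uv); s=(z-o[2])/d[:,2]; return o+d*s[:,None]
def cloud(cal,dep):
    v,u=np.mgrid[:dep.shape[0],:dep.shape[1]]
    o,d=ray(cal,np.stack([u.ravel(),v.ravel()],1).astype(float))
    P=o+d*dep.reshape(-1,1); P[dep.ravel()<=0]=np.nan
    return P.reshape(*dep.shape,3)
def spot_px(img,):
    a=img.astype(int); m=(a[:,:,0]>150)&(a[:,:,0]-np.maximum(a[:,:,1],a[:,:,2])>70)
    n,l,s,c=cv2.connectedComponentsWithStats(m.astype(np.uint8))
    return [(c[i],s[i]) for i in range(1,n) ]
E
python3 - <<'E'
from h import *
for n in ["top","scene"]:
    cal=get_calibration(n); img,dep=get_image(n)
    P=cloud(cal,dep)
    for c,s in spot_px(img): print(n,"red",c,s[:5],onplane(cal,c,.016))
    # discs: bright low-sat blobs near z .017
    hs=cv2.cvtColor(img,cv2.COLOR_RGB2HSV)
    reg=(abs(P[...,2]-.017)<.012)&(abs(P[...,0]-.45)<.2)&(abs(P[...,1]-.1)<.2)
    m=(reg&(img.min(2)>185)).astype(np.uint8)
    cs,_=cv2.findContours(m,cv2.RETR_EXTERNAL,cv2.CHAIN_APPROX_NONE)
    for c in cs:
        if cv2.contourArea(c)>20:
            (e,ax,_)=cv2.fitEllipse(c); print(n,"disc",np.round(e,1),np.round(ax,1),onplane(cal,e,.017).round(4))
    w=((abs(P[...,2]-.155)<.02)&(abs(P[...,0]-.5)<.2)&(abs(P[...,1]-.1)<.2)).astype(np.uint8)
    k,l,s,c=cv2.connectedComponentsWithStats(w)
    for i in range(1,k):
        if s[i,4]>15:
            q=P[l==i]; q=q[q[:,2]>.14]
            mu=np.median(q[:,:2],0); U,S,V=np.linalg.svd(q[:,:2]-q[:,:2].mean(0),full_matrices=False)
            px=np.argwhere(l==i)[:,::-1]
            r=cv2.minAreaRect(px.astype(np.float32)); print(n,"wing",s[i],r,"zmed",np.nanmedian(q[:,2]),"mean",q.mean(0),"dir",V[0],"ext",np.ptp(q@np.r_[V[0],0]),onplane(cal,r[0],.161))
E
```

```text
top red [79.28 55.24] [76 53  7  5 25] [[0.85533084 0.55466912 0.016     ]]
top red [70. 72.] [70 72  1  1  1] [[0.81230771 0.57427256 0.016     ]]
top red [98. 85.] [98 85  1  1  1] [[0.78118254 0.5026951  0.016     ]]
top red [163.  123.5] [163 123   1   2   2] [[0.69049795 0.33942548 0.016     ]]
top red [282.81818182 216.81818182] [281 215   4   4  11] [[0.47615711 0.0470133  0.016     ]]
top red [278.5 240. ] [278 240   2   1   2] [[0.42154476 0.05587436 0.016     ]]
top red [349.8125  247.90625] [339 246  23   6  96] [[ 0.40717896 -0.11347953  0.016     ]]
top disc [316.3 232.1] [ 3. 16.] [[ 0.4423 -0.033   0.017 ]]
top disc [278.1 202.3] [9.1 9.1] [[0.51   0.0591 0.017 ]]
top disc [271.5 162.9] [ 6.8 18.5] [[0.6032 0.0771 0.017 ]]
top wing [255 143  12  18 119] ((260.70001220703125, 151.4000244140625), (7.905693531036377, 18.024980545043945), 18.43494987487793) zmed 0.15984084183445157 mean [0.60705814 0.10869647 0.15850578] dir [-0.92879297  0.37059899] ext 0.035069753616383204 [[0.6064311  0.10811315 0.161     ]]
top wing [302 157  11  18 124] ((306.70587158203125, 165.32351
[... 1318 characters left out ...]
]
scene disc [232.5 265.6] [4.8 6.5] [[0.4545 0.0752 0.017 ]]
scene disc [263.6 254.5] [11.4 14.1] [[0.5108 0.0582 0.017 ]]
scene disc [292.5 218.3] [ 8.9 14.2] [[0.6091 0.0857 0.017 ]]
scene wing [280 151  21  18 291] ((290.0, 159.5), (17.0, 20.0), 90.0) zmed 0.15599441681152043 mean [0.60588835 0.10426611 0.15438546] dir [-0.91400048  0.40571311] ext 0.03611749250953861 [[0.59872855 0.09746023 0.161     ]]
scene wing [310 188  23  21 347] ((321.7735595703125, 198.70751953125), (17.994230270385742, 24.450178146362305), 74.05460357666016) zmed 0.15629385494880904 mean [0.57912857 0.00815781 0.15470834] dir [-0.92365021  0.3832366 ] ext 0.03497888647252345 [[0.57188222 0.00098296 0.161     ]]
```

```bash
python3 - <<'E'
from h import *
R=[0,np.pi/2,-0.35]
for y in (-.35,-.35+np.pi,-.35-np.pi): print(y,inverse_kinematics([.607,.108,.13],[0,np.pi/2,y]),inverse_kinematics([.580,.0125,.13],[0,np.pi/2,y]))
t=observe()["time_s"]
try:
    movep([.52,.06,.36],R)
except Unreachable as e: print(e)
gripper_to(.045,40)
s=observe(); print(t,s["time_s"],s["eef_pos"],s["q"])
cal=get_calibration("wrist"); img,dep=get_image("wrist")
np.savez("w1.npz",img=img,dep=dep,**{k:np.array(v) for k,v in cal.items()})
cv2.imwrite("pics/w1.png",img[:,:,::-1])
E
```

```text
-0.35 [ 4.82466012e-02  2.88877189e-01  1.64144056e+00 -4.44089210e-16
  1.21127490e+00 -1.17254973e+00] [-1.14355359e-01  2.07167226e-01  1.73991999e+00 -4.44089210e-16
  1.19450544e+00 -1.33515169e+00]
2.791592653589793 [0.0482466  0.28887719 1.64144056 0.         1.2112749  1.96904293] [-1.14355359e-01  2.07167226e-01  1.73991999e+00 -4.44089210e-16
  1.19450544e+00  1.80644097e+00]
-3.491592653589793 [0.0482466  0.28887719 1.64144056 0.         1.2112749  1.96904293] [-1.14355359e-01  2.07167226e-01  1.73991999e+00 -4.44089210e-16
  1.19450544e+00  1.80644097e+00]
0.25 3.0583 [0.51996474 0.06012925 0.35997646] [-3.56158867e-02 -7.77805650e-02  1.60334095e+00  1.85997541e-05
  1.61613163e+00 -1.25662953e+00]
```

View pics/w1.png

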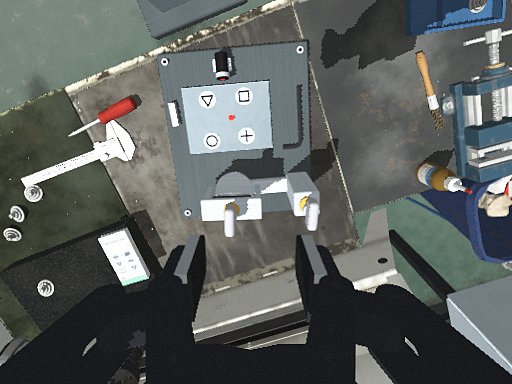

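The wrist view shows the right wing near (230,220), the left wing near (312,216), and the spot at (231,117) with the cross at (247,135).

```bash
cat >> h.py <<'E'
def analyse(cal,img,dep,verbose=True):
    P=cloud(cal,dep); out={}
    f=(abs(P[...,2]-.016)<.01)&(np.hypot(P[...,0]-.475,P[...,1]-.05)<.075)
    a=img.astype(int)
    m=f&(a[:,:,0]-np.maximum(a[:,:,1],a[:,:,2])>60)
    n,l,s,c=cv2.connectedComponentsWithStats(m.astype(np.uint8))
    if n>1:
        i=1+np.argmax(s[1:,4]); out["spot"]=onplane(cal,c[i],.016)[0]; out["spotpx"]=(c[i],s[i,4])
    m=(f&(img.min(2)>195)).astype(np.uint8)
    cs,_=cv2.findContours(m,cv2.RETR_EXTERNAL,cv2.CHAIN_APPROX_NONE); out["discs"]=[]
    for c in cs:
        if cv2.contourArea(c)>40:
            e,ax,_=cv2.fitEllipse(c); out["discs"].append((np.round(e,1),np.round(ax,1),onplane(cal,e,.017)[0].round(4)))
    for nm,g in (("L",(.607,.108)),("R",(.58,.0125))):
        w=(abs(P[...,2]-.161)<.004)&(np.hypot(P[...,0]-g[0],P[...,1]-g[1])<.03)
        px=np.argwhere(w)[:,::-1].astype(float)
        if len(px)<10: continue
        q=onplane(cal,px,.161)[:,:2]*1000
        r=cv2.minAreaRect(q.astype(np.float32)); 
        V=np.linalg.svd(q-q.mean(0),full_matrices=False)[2][0]; V*=np.sign(V[0])
        out[nm]=(np.array(r[0])/1000,q.mean(0)/1000,np.round(r[1],1),np.arctan2(V[1],V[0]),np.median(P[w][:,2]),len(px))
    if verbose:
        for k,v in out.items(): print(k,v)
    return out
E
python3 - <<'E'
from h import *
d=np.load("w1.npz"); analyse(d,d["img"],d["dep"])
a=d["img"][60:260,150:340,::-1]; cv2.imwrite("pics/w1c.png",cv2.resize(a,None,fx=3,fy=3,interpolation=2))
c=get_calibration("top"); analyse(c,*get_image("top"))
E
```

```text
spot [0.4752902  0.04403593 0.016     ]
spotpx (array([230.75862069, 117.17241379]), np.int32(29))
discs [(array([222.5, 113.7]), array([63.6, 89.3]), array([0.4662, 0.0342, 0.017 ]))]
L (array([0.60576727, 0.10630739]), array([0.60616092, 0.10633315]), array([11.7, 35.6]), np.float64(-0.3707537763320548), np.float64(0.15990035354453525), 260)
R (array([0.57988635, 0.01126021]), array([0.58011108, 0.0109068 ]), array([10.7, 34.8]), np.float64(-0.3641359838438296), np.float64(0.15990217346030183), 251)
discs []
L (array([0.60757404, 0.11007314]), array([0.60755233, 0.11139238]), array([ 8.2, 33.1]), np.float64(-0.34438829683547467), np.float64(0.16093692133431503), 41)
```

View pics/w1c.png

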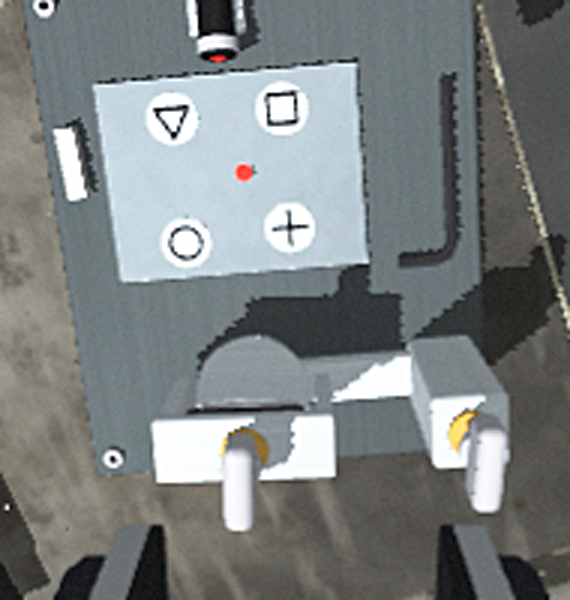

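Wings measure 35.6 x 11.7 mm and 34.8 x 10.7 mm, with tops at 0.160 m and 98.5 mm between them. That agrees with the given sizes. I'll grip the left one now.

```bash
python3 - <<'E'
from h import *
R=[0,np.pi/2,-0.367]
movep([.606,.107,.22],R)
hit=move_l([.606,.107,.131],feed=.06,max_force=15)
print("hit",hit,observe()["ft_force"])
if not hit:
    gripper_to(.008,25); hold(.2)
    s=observe(); print(s["time_s"],s["eef_pos"],s["opening"],s["ft_force"],s["torque"],s["q"])
E
```

```text
hit False [ 0.68546521 -0.02087949 -1.11915367]
6.075 [0.60647208 0.10762216 0.13150777] 0.01556540894731938 [1.17907121 5.43819557 1.47506051] [ 0.89005745 -0.2501168   0.03261573] [ 4.71702080e-02  2.84897585e-01  1.64330926e+00  9.77599520e-04
  1.21209292e+00 -1.15710160e+00]
```

```bash
python3 - <<'E'
from h import *
s=observe(); print(s["opening"],s["ft_force"])
a,_=get_image("wrist"); b,_=get_image("scene")
a=cv2.resize(a[100:300,120:380],None,fx=1.5,fy=1.5);b=cv2.resize(b[100:300,180:400],None,fx=1.8,fy=1.5)
cv2.imwrite("pics/g1.png",np.hstack([a,b])[:,:800,::-1]); print(a.shape,b.shape)
c=get_calibration("top"); print(analyse(c,*get_image("top")))
E
```

```text
0.01556540894731938 [1.17907121 5.43819557 1.47506051]
(300, 390, 3) (300, 396, 3)
spot [0.47859156 0.04569464 0.016     ]
spotpx (array([283.4, 215.8]), np.int32(5))
discs []
{'spot': array([0.47859156, 0.04569464, 0.016     ]), 'spotpx': (array([283.4, 215.8]), np.int32(5)), 'discs': []}
```

View pics/g1.png

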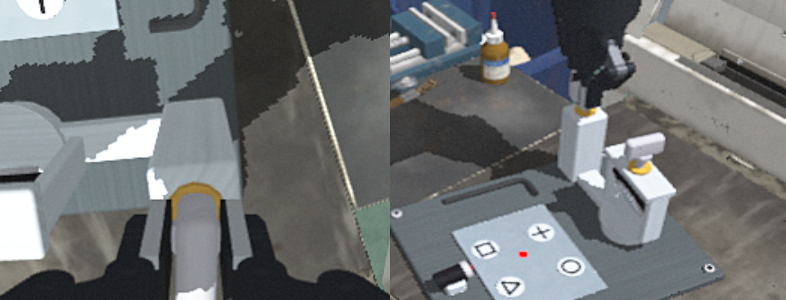

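The wing sits squarely between the pads. I'll turn it clockwise, first part way.

```bash
python3 - <<'E'
from h import *
gripper_to(.006,40)
s=observe(); print(s["opening"],s["ft_force"])
p=[.606,.1073,.131]
for d in (.3,.6):
    movep(p,[0,np.pi/2,-.367-d]); s=observe(); print(d,s["time_s"],s["eef_pos"],s["opening"],s["ft_force"].round(2),s["torque"].round(3))
cal=get_calibration("scene"); img,dep=get_image("scene"); o=analyse(cal,img,dep)
cv2.imwrite("pics/s1.png",cv2.resize(img[220:360,180:320,::-1],None,fx=4,fy=4,interpolation=2))
cal=get_calibration("top"); img,dep=get_image("top"); o=analyse(cal,img,dep)
E
```

```text
0.014932190924835997 [1.70995295 5.44691876 1.23993948]
0.3 6.8333 [0.60677029 0.10821449 0.13158318] 0.015129313652398856 [2.9  6.15 1.31] [ 1.12  -0.453 -0.02 ]
0.6 7.225 [0.60722299 0.10865892 0.13158933] 0.015012800409104455 [4.33 7.01 0.43] [ 1.291 -0.775  0.041]
spot [0.48852265 0.07110318 0.016     ]
spotpx (array([249.13636364, 257.        ]), np.int32(22))
discs [(array([246.6, 290.6]), array([13.3, 15.4]), array([0.44  , 0.0219, 0.017 ])), (array([280.3, 277.1]), array([12.2, 15.2]), array([0.5002, 0.0052, 0.017 ])), (array([263.7, 254.5]), array([11.5, 14.5]), array([0.5109, 0.0582, 0.017 ]))]
L (array([0.60566406, 0.09813606]), array([0.6026339 , 0.09618146]), array([43.8, 19.5]), np.float64(0.003681596328593797), np.float64(0.16065993276166468), 73)
R (array([0.580005 , 0.0090349]), array([0.58082019, 0.0093465 ]), array([16.7, 36. ]), np.float64(-0.5823612161513999), np.float64(0.1616937694316895), 154)
spot [0.48739115 0.07188191 0.016     ]
spotpx (array([272.41666667, 211.75      ]), np.int32(12))
discs []
```

View pics/s1.png

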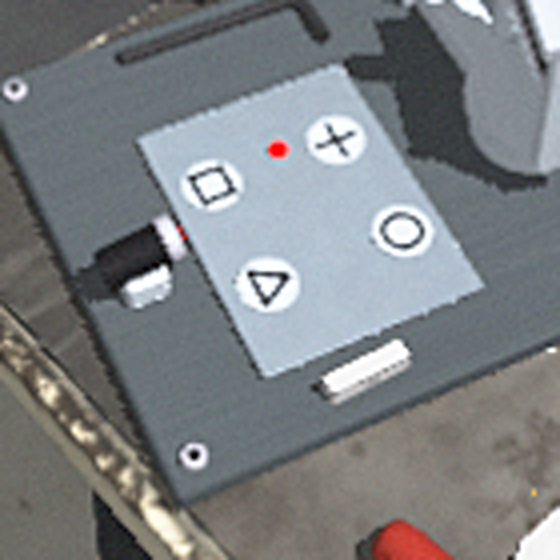

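The spot has swung to about (249,257) in the scene image and is nearly in line with the cross and the right axis. I'll finish with a small trim, let go, then look.

```bash
python3 - <<'E'
from h import *
movep([.607,.109,.131],[0,np.pi/2,-.367-.63]); s=observe(); print(s["ft_force"].round(2))
gripper_to(.045); 
move_l([.607,.109,.24],feed=.15)
movep([.52,.07,.36],[0,np.pi/2,-.5])
s=observe(); print(s["time_s"],s["eef_pos"])
cal=get_calibration("wrist"); img,dep=get_image("wrist"); analyse(cal,img,dep)
cv2.imwrite("pics/w2.png",cv2.resize(img[60:260,120:340,::-1],None,fx=3,fy=3,interpolation=2))
print("scene");cal=get_calibration("scene"); img,dep=get_image("scene"); o=analyse(cal,img,dep)
E
```

```text
[-0.14  1.31  4.12]
9.5083 [0.51988566 0.07002506 0.358451  ]
spot [0.4865865  0.06932923 0.016     ]
spotpx (array([240.03333333, 122.56666667]), np.int32(30))
discs [(array([212.6, 122. ]), array([61.8, 86.9]), array([0.4658, 0.0334, 0.017 ]))]
L (array([0.60600897, 0.10647086]), array([0.60608258, 0.10646992]), array([11.8, 35.4]), np.float64(-0.988282438660441), np.float64(0.1599959683034561), 266)
R (array([0.58019275, 0.01121514]), array([0.57979115, 0.01126027]), array([11.5, 35.5]), np.float64(-0.5984649038112583), np.float64(0.15986231895834274), 255)
scene
spot [0.48955323 0.07195335 0.016     ]
spotpx (array([249.26086957, 256.39130435]), np.int32(23))
discs [(array([246.6, 290.6]), array([12.8, 15.1]), array([0.44  , 0.0219, 0.017 ])), (array([280.3, 277.1]), array([12.1, 14.9]), array([0.5002, 0.0053, 0.017 ])), (array([263.5, 254.5]), array([11.5, 13.7]), array([0.5107, 0.0584, 0.017 ]))]
L (array([0.60675195, 0.10539226]), array([0.6074983 , 0.10528777]), array([16.6, 35. ]), np.float64(-1.0366776740840957), np.float64(0.16157789015083412), 123)
R (array([0.58061182, 0.00990676]), array([0.58079097, 0.00974529]), array([15. , 36.1]), np.float64(-0.5716153503289987), np.float64(0.1612450354855598), 149)
```

View pics/w2.png

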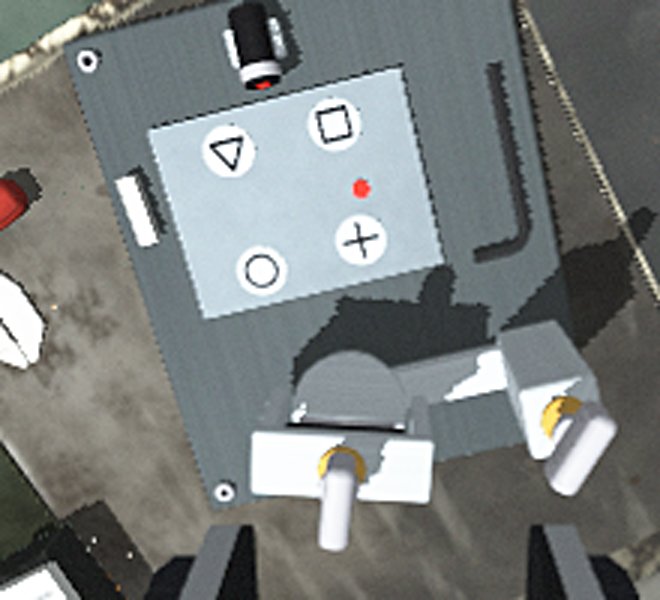

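```bash
python3 - <<'E'
from h import *
cal=get_calibration("wrist"); img,dep=get_image("wrist")
c=img[128:153,227:254].min(2); m=((c>195)).astype(np.uint8)
cs,_=cv2.findContours(m,cv2.RETR_EXTERNAL,cv2.CHAIN_APPROX_NONE); k=max(cs,key=cv2.contourArea)
e,ax,_=cv2.fitEllipse(k); e=np.array(e)+[227,128]; X=onplane(cal,e,.017)[0]
A=np.array([.580,.0112]); S=np.array([.4866,.0693])
f=lambda p:(np.hypot(*(p-A)),np.arctan2(*(p-A)[::-1])%6.283)
a,b=f(S),f(X[:2]); print(e,ax,X,a,b,"turn",(a[0]-b[0])/.035,"lat mm",(b[1]-a[1])*b[0]*1000)
R=[0,np.pi/2,-.598]
movep([.5815,.0133,.22],R)
hit=move_l([.5815,.0133,.131],feed=.06,max_force=15); print("hit",hit)
if not hit:
    gripper_to(.006,40); s=observe(); print(s["time_s"],s["eef_pos"],s["opening"],s["ft_force"].round(2))
    for d in (.3,.6):
        movep([.5815,.0133,.131],[0,np.pi/2,-.598+d]); s=observe(); print(d,s["time_s"],s["eef_pos"],s["opening"],s["ft_force"].round(2),s["torque"].round(3))
cal=get_calibration("scene"); img,dep=get_image("scene"); o=analyse(cal,img,dep)
cv2.imwrite("pics/s2.png",cv2.resize(img[220:360,180:320,::-1],None,fx=4,fy=4,interpolation=2))
E
```

```text
[238.44962215 140.85379982] (16.06367301940918, 21.83774757385254) [0.50828372 0.05398246 0.017     ] (np.float64(0.10999622720802744), np.float64(2.5851134083087612)) (np.float64(0.08350786854423303), np.float64(2.603712596485078)) turn 0.7568102475369831 lat mm 1.5531785612573152
hit False
12.3667 [0.58061809 0.01167816 0.13151726] 0.015128176427035431 [-5.6  -5.28  5.43]
0.3 12.7583 [0.58041501 0.01122149 0.13153298] 0.015544991532140348 [-6.48 -7.25  5.33] [-1.267  1.146  0.037]
0.6 13.15 [0.58033139 0.01069239 0.13153813] 0.015286978361178682 [-7.15 -8.73  5.79] [-1.58   1.176  0.032]
spot [0.50769099 0.06086263 0.016     ]
spotpx (array([261.26666667, 254.86666667]), np.int32(15))
discs [(array([246.5, 290.5]), array([13.5, 15.6]), array([0.4401, 0.0221, 0.017 ])), (array([280.3, 277.2]), array([12.7, 15.5]), array([0.5   , 0.0051, 0.017 ])), (array([232.5, 265.8]), array([12.4, 15.2]), array([0.4541, 0.0749, 0.017 ])), (array([263.6, 254.7]), array([11.9, 14.8]), array([0.5106, 0.058 , 0.017 ]))]
L (array([0.60331183, 0.11054899]), array([0.6036559, 0.1105466]), array([17.7, 21.9]), np.float64(-1.1691609863024568), np.float64(0.1617327309451475), 79)
R (array([0.57584985, 0.00943626]), array([0.57421555, 0.0084441 ]), array([45.1, 26.5]), np.float64(1.421051407360697), np.float64(0.16152202391327009), 173)
```

View pics/s2.png

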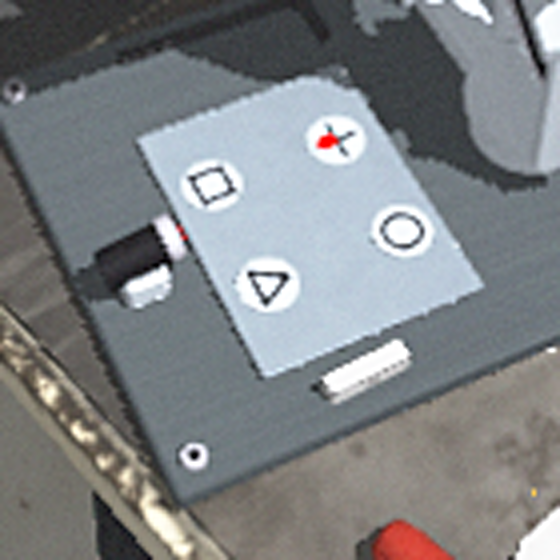

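The spot is on the cross disc, about 4 mm short of the middle. I'll keep turning.

```bash
python3 - <<'E'
from h import *
movep([.5807,.0120,.131],[0,np.pi/2,-.598+.72]); s=observe(); print(s["time_s"],s["eef_pos"],s["opening"],s["ft_force"].round(2))
for n,(r,c) in {"scene":(230,240),"top":(182,258)}.items():
    cal=get_calibration(n); img,dep=get_image(n)
    sub=img[r:r+45,c:c+45]; cv2.imwrite(f"pics/{n}3.png",cv2.resize(sub[:,:,::-1],None,fx=9,fy=9,interpolation=0))
    a=sub.astype(int); m=a[:,:,0]-np.maximum(a[:,:,1],a[:,:,2])
    w=np.where(m>30,m,0); v,u=np.nonzero(w); print(n,np.average(u,weights=w[v,u])+c,np.average(v,weights=w[v,u])+r,len(u))
    m=((a.max(2)>195)).astype(np.uint8); cs,_=cv2.findContours(m,0,1); k=max(cs,key=cv2.contourArea); e=cv2.fitEllipse(k); print(e[0][0]+c,e[0][1]+r,e[1])
E
python3 -c "
import cv2,numpy as np
cv2.imwrite('pics/c3.png',np.hstack([cv2.imread('pics/scene3.png')[:400,:395],cv2.imread('pics/top3.png')[:400,:395]]))"
```

```text
13.45 [0.58029671 0.01037065 0.13156472] 0.015123641397843045 [-3.95 -6.2   4.15]
scene 263.5479962721342 254.79900590245418 18
259.650671005249 259.4687957763672 (36.16864776611328, 48.092342376708984)
top 295.48721006269955 204.73731584413585 494
278.0900688171387 202.11883544921875 (10.255555152893066, 10.747764587402344)
```

View pics/c3.png

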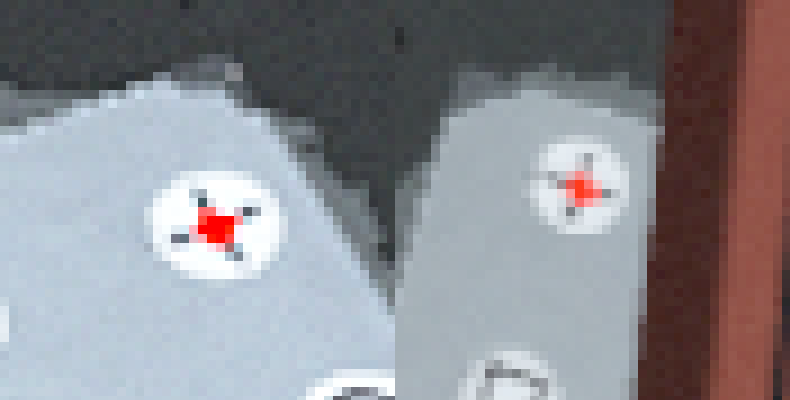

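In the scene image the spot is at (263.5,254.8) and the disc centre at (263.6,254.6), so it is centred. I'll let go and check.

```bash
python3 - <<'E'
from h import *
gripper_to(.045)
move_l([.5805,.0113,.24],feed=.15)
movep([.53,.08,.33],[0,np.pi/2,-.5]); hold(.3)
s=observe(); print(s["time_s"])
for n in ("scene","top","wrist"):
    cal=get_calibration(n); img,dep=get_image(n)
    K=cal["intrinsics"];T=np.linalg.inv(cal["world_from_camera"])
    pt=np.array([.510,.058,.017]) if n!="wrist" else np.array([.5085,.055,.017])
    uv=cv2.projectPoints(pt[None],cv2.Rodrigues(T[:3,:3])[0],T[:3,3],K,np.array(cal["dist_coeffs"]))[0].ravel()
    c,r=(uv-12).round().astype(int); sub=img[r:r+25,c:c+25]
    cv2.imwrite(f"pics/{n}4.png",cv2.resize(sub[:,:,::-1],(260,260),interpolation=0))
    a=sub.astype(int); m=a[:,:,0]-np.maximum(a[:,:,1],a[:,:,2])
    w=np.where(m>30,m,0); v,u=np.nonzero(w); sp=np.array([np.average(u,weights=w[v,u])+c,np.average(v,weights=w[v,u])+r])
    m=(a.max(2)>215).astype(np.uint8) if n!="top" else (a.max(2)>195).astype(np.uint8)
    cs,_=cv2.findContours(m,0,1); k=max(cs,key=cv2.contourArea); e=cv2.fitEllipse(k); ec=np.array(e[0])+[c,r]
    print(n,sp,ec,e[1],"mm",(onplane(cal,sp,.017)-onplane(cal,ec,.017))[0]*1000)
cv2.imwrite("pics/c4.png",np.hstack([cv2.imread(f"pics/{n}4.png") for n in ("scene","top","wrist")]))
E
```

```text
15.8667
scene [263.51141018 254.81158572] [263.7006731  254.49567413] (11.47805118560791, 14.557696342468262) mm [-0.71524184 -0.29406127  0.        ]
top [279.79995686 195.19087674] [277.43541622 203.63102531] (6.7178263664245605, 11.563455581665039) mm [20.11393029 -5.11429768  0.        ]
wrist [229.23541247 139.41515761] [228.71261597 140.28366756] (26.8326358795166, 28.71143341064453) mm [-0.72909952  1.28950469  0.        ]
```

View pics/c4.png

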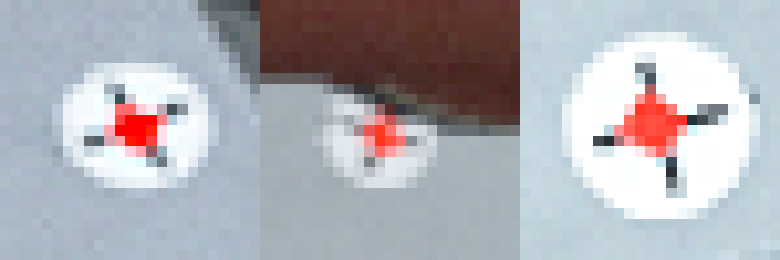

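```bash
python3 -c "
from plant import *
print(observe()['time_s'],observe()['ft_force']);job_done()"
```

```text
16.0167 [0.45815886 0.76130229 0.45823319]
the job is handed in; nothing more can be done
```

The red spot rests in the middle of the cross disc, and I handed the job in at 16.0 s with both screws released and the gripper clear of everything. I turned the left screw about 0.62 rad clockwise first, then the right screw about 0.72 rad anticlockwise.

**Last checks, after letting go:**
- **Scene camera:** the spot is about 0.8 mm from the disc centre.
- **Wrist camera:** the automatic fit gave about 1.5 mm, but its disc outline was distorted. Reading the ends of the cross lines by eye gave about 0.7 mm.
- **Top camera:** its fit gave about 20 mm, which I discarded because the arm was in that picture. By eye, that picture also shows the spot on the centre of the cross.
- **Forces:** side forces while turning stayed below about 13 N, and the tool read about 1 N at hand-in.

The closed fingers read about 15 mm on both 12 mm wings, a mismatch I did not explain. A close look at the left grip showed it square, and both wings turned as expected.

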